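# Open the left-hand clamp of the laser-marking jig and unload the charger

### The arm

A 6-joint arm with a two-finger parallel gripper is mounted at the origin on the work surface. World frame = base frame: x ahead of the robot, y to its left, z up, the work surface at z = 0. Lengths are in m, angles in rad, forces in N, time in s.
With the tool pointing down it reaches from about 0.35 to 0.875 m from the base axis. Payload 4.2 kg.
Tool frame: the origin (TCP) lies at the very end of the fingers, on their centre line; the grasp point (between the pads) lies 19 mm behind it; z points along the fingers, y is the direction in which the jaws open and shut (so a half turn about z gives the same grasp; the last joint's range is limited). The gripper opens to 87 mm and grips with 3 to 60 N. Pads are 19 mm wide; open, the fingers measure 117 mm over their backs; the gripper's body (75 mm by 190 mm) begins 51 mm behind the grasp point.
Start: joints at [1.431, 0.385, 0.008, 0, -1.194, -0.259], TCP at [0.243, 0.576, 0.223] pointing down, gripper open.
Joint ranges: [-3.14, 3.14], [-1.21, 2.06], [-1.07, 1.41], [-3.16, 2.05], [-2.99, -0.16], [-3.1, 3.1]. Speed limits (rad/s): [2.79, 2.79, 3.14, 3.14, 3.14, 3.14].

### API

Orientations are given as a unit quaternion [w, x, y, z].
In Python, from rig import r, grip, planner, optics, ticket, monitor gives the robot as it stands. Calls block until the motion is done:
- r.move_pose(position, orientation): joint-space move of the TCP to a pose.
- r.line_to(position, ori=None, feed=0.15): straight line of the TCP; ori=None keeps the orientation; feed is the mean speed in m/s.
- r.move_joints(angles): joint-space move.
- grip(opening, effort=None): finger opening in m; effort is the grip in N (None keeps the last); returns when the fingers have stopped.
- r.hold(seconds).
- planner.solve_ik(position, orientation): joint angles nearest the present ones, or None.
- optics.capture(name): name is "side" or "top" or "wrist"; returns the picture (400x640x3 uint8, red, green, blue); there is no depth.
- optics.camera_info(name): a dict with "fx", "fy", "cx", "cy" (pixels), "dist" ([k1, k2, p1, p2, k3] as OpenCV has them; the pictures are not rectified), "pose" (4x4, takes a point from camera to world coordinates); the wrist camera has in their place "hand_eye" (4x4, takes a point from camera to tool coordinates, whose origin is the TCP and whose axes are the flange's). Camera axes: x right, y up, looking along -z (the intrinsics and any distortion apply to the point x, -y, -z); pixel columns grow to the right and rows downward; lengths in m; the calibration is good to about 2 mm. A picture is of the moment at which its call begins: read the wrist's pose just before it. camera_info takes no time and is no camera call.
A pose or a line that the arm cannot do raises r.PlanningError and nothing moves.
- ticket.close_job(): hands the job in, once; it reports no verdict.
Readings, each from a call of its own:
- monitor.current_clock(): time.
- monitor.current_joint_positions(): joint angles.
- monitor.current_joint_vel(): joint speeds.
- monitor.current_joint_torque(): joint torques, N m.
- monitor.current_position(): TCP position.
- monitor.current_tcp_rot(): TCP orientation.
- monitor.current_ft_force(): force on the tool from outside, world axes, zero at the start.
- monitor.current_ft_torque(): the same for the moment, N m.
- monitor.current_gripper_width(): finger opening in m.
Only numpy, scipy, OpenCV 4.12 (cv2) and the standard library are available. Lean on these libraries where they do the work, as an engineer would, in place of code of your own. Each camera call takes 0.05 s, during which the arm holds its last target. There are 200 camera calls.

### The job

The charger in the marking jig is finished. Open the clamp first: its T-bar knob has a left-hand thread, so back it off clockwise (seen from above) until it just comes up against its stop, feeling for the stop and never wrenching the knob; then swing the clamp arm about a quarter turn aside and leave it there. Last, lift the charger out, set it down upright on the floor of the grey tray without dropping it, let go, and leave the other chargers and things where they are.

Things in the scene. Friction and masses are not known exactly. Their poses are not given: they have to be found in the camera images.
- fixture: The marking jig: bare aluminium plate 200 x 130 x 12 mm fixed to the table; origin at the centre of its underside, x along the 200 mm side, z up. Charger nest centred at x = -20, clamp stud at x = +52 (both y = 0). The nest has 6 mm high steel ribs near the charger's corners, about 1.5 mm clear of it; the middle 30 mm of its long sides is open for fingers.
- knob_grip (a point): Grip point on the axis of the knob, a black T-bar (wing) 44 mm long, 16 thick, 26 tall on a 16 mm round stem. The point is 9.5 mm below the wing's top, 16.5 above its underside and 22 above the clamp arm's top. x runs along the wing (a half turn looks the same), z up. 71 mm above the table when fully tight; rises as the knob loosens.
- sleeve_ref (a point): Point on the same axis, on the knob's threaded steel sleeve under the wing. Left-hand thread: clockwise from above loosens; knob and clamp arm rise 2.8 mm per rad. Stiff (0.16 N m), stays where left. The stop comes 1.8 to 2.4 rad clockwise from the start, just where is unknown: felt as a sharp rise of the moment. Jams within 0.7 rad the other way. Needs two or more grasps.
- knob: The knob's wing; x along the wing. It sits on the sleeve with some spring: it twists on it by 0.25 rad per N m (0.04 rad when just turning) and springs back. It is wrenched at a twist of 0.12 rad either way, a moment of 0.48 N m, three times the friction. At rest its x is along the sleeve's x.
- stud_top (a point): Top of the fixed steel stud on which the knob runs, 90.5 mm above the table: upper face of the stop disc (13 mm across, 3 thick) that ends the knob's rise.
- clamp_arm (a joint): Swing of the clamp arm about the stud's axis, rad: 0 over the charger (pointing along the plate's -x from the stud), growing anticlockwise seen from above to its end at 1.6, where it points along the plate's -y. Light friction (0.05 N m), stays where it is left.
- clamp_pin (a point): Top centre of the upright black pin for swinging the clamp arm: 10 mm across, 26 tall, 74 mm from the stud's axis. The steel arm is 8 mm thick, 18 wide, with a 44 mm wide saddle at its end; its top is 26 mm below this point. The saddle's lips reach 4 mm down beside the charger, so the arm cannot swing until the knob is backed off. x turns with the arm.
- charger: The charger in the jig: black plug-in power adapter, case 46 x 30 x 28 mm (x, y, z), 0.06 kg, two 14 mm metal prongs on its -x end. Origin at the centre of its underside, which rests on the plate, 12 mm above the table; its long side lies along the plate's x.
- tray: Grey open tray, fixed, 210 x 140 x 34 mm outside (x, y, z), walls and floor 4 mm thick. Origin at the centre of its underside on the table. One charger stands in its +x end; the free end is around x = -45 mm, y = 0.
- charger_b: A black charger of the same kind already in the +x end of the tray; bystander. Origin at the centre of its underside.
- charger_c: A black charger of the same kind on the table; bystander.
- charger_d: A white charger of the same kind on the table; bystander.
- mouse: Black computer mouse, 100 x 58 x 30 mm, on its mat; bystander.
- cleaner: Clear plastic bottle, 56 mm across, 130 mm tall; bystander.
- bracket: Steel angle bracket, 70 x 50 mm foot, 110 mm tall; bystander.
- screwdriver: Screwdriver lying on the table; bystander.
Mind the look-alikes: they are no part of the job. Leave any brown look-alike of the fixture alone.

How it is judged:
On the way, in this order (a step that is already met when the one before it is completed fails the run):
1. the knob is backed off clockwise to its stop (z of knob_grip in the frame of fixture above 0.07758 m), for 0.2 s.
2. the clamp arm is swung well aside (value of joint clamp_arm above 1.1 rad), for 0.2 s.
At the end, for the whole second after the job is handed in: The knob is at its stop (no more than 0.15 rad, 0.4 mm of rise, short of it), the clamp arm is swung aside by more than 1.1 rad, and the charger stands upright (within 0.15 rad) on the tray's floor, inside the walls, released and at rest (z of knob_grip in the frame of fixture above 0.07758 m and value of joint clamp_arm above 1.1 rad and x of charger in the frame of tray between -0.085 and 0.085 m and y of charger in the frame of tray between -0.055 and 0.055 m and z of charger in the frame of tray below 0.009 m and angle between charger's own z axis and vertical below 0.15 rad and linear speed of charger below 0.02 m/s); the robot touches nothing.
It fails at once if the knob is wrenched: its wing twisted more than 0.12 rad on its sleeve (angle between the x axis of knob and the x axis of sleeve_ref, either way round above 0.12 rad).
It fails at once if the charger is dragged more than 8 mm while the clamp arm is still over it (distance of charger from where it was at the start of the episode above 0.008 m and value of joint clamp_arm below 0.6 rad).
It fails at once if the charger is dropped: falls faster than 0.5 m/s out of the fingers (contact force between the fingers and charger below 0.01 N and linear speed of charger above 0.5 m/s).
It fails at once if another charger or thing on the table is moved more than 30 mm (distance of any of charger_b, charger_c, charger_d, mouse, cleaner, bracket, screwdriver from where it was at the start of the episode above 0.03 m).
It also fails if it takes over 72 s, if anything falls off the work surface, if the arm or the gripper's body presses on something with over 40 N, if the wrist force passes 120 N, or if a joint passes its speed limit or range.

## Working session

There is one attempt and no reset: what is moved stays moved. The work goes in short steps, each a Python script; the robot and the scene stay as the last script left them, time stands still between calls to the robot, and variables do not carry over. Pictures are saved under pics/ and viewed, about 8 in all and at most 12, crops included, and the job is handed in when it is done.

```bash
ls; mkdir -p pics; python3 - <<'E'
from rig import r, grip, planner, optics, ticket, monitor
import cv2, numpy as np
for n in ("top","side"):
    im=optics.capture(n); cv2.imwrite(f"pics/{n}0.png",im[:,:,::-1])
    i=optics.camera_info(n); print(n,{k:(np.round(v,4).tolist()) for k,v in i.items()})
i=optics.camera_info("wrist");print({k:(np.round(v,4).tolist()) for k,v in i.items()})
print(monitor.current_clock(),monitor.current_position(),monitor.current_tcp_rot(),monitor.current_ft_force(),monitor.current_ft_torque(),monitor.current_gripper_width())
E
```

```text
pics
top {'fx': 401.093, 'fy': 401.093, 'cx': 320.1701, 'cy': 199.1454, 'dist': [-0.0263, 0.0, 0.0, 0.0, 0.0], 'pose': [[0.0057, 0.9871, -0.1602, 0.1988], [-0.9999, 0.0076, 0.011, -0.0101], [0.012, 0.1601, 0.987, 1.558], [0.0, 0.0, 0.0, 1.0]]}
side {'fx': 373.8157, 'fy': 373.8157, 'cx': 324.1643, 'cy': 194.7356, 'dist': [0.0189, 0.0, 0.0, 0.0, 0.0], 'pose': [[0.7274, 0.4663, -0.5034, -0.0955], [-0.6859, 0.5159, -0.5132, -0.567], [0.0204, 0.7186, 0.6951, 0.8437], [0.0, 0.0, 0.0, 1.0]]}
{'fx': 313.9145, 'fy': 313.9145, 'cx': 323.5672, 'cy': 201.2315, 'dist': [-0.051, 0.0, 0.0, 0.0, 0.0], 'hand_eye': [[-0.0003, 0.9679, 0.2514, 0.0687], [1.0, 0.0004, -0.0004, 0.0007], [-0.0005, 0.2514, -0.9679, -0.1608], [0.0, 0.0, 0.0, 1.0]]}
0.1 [0.24247359 0.57548674 0.22158982] [ 9.51371466e-04  9.80171485e-01 -1.98148778e-01 -1.27684738e-04] [-0.52752824  0.80762362 -0.13354943] [0.06030441 0.02919213 0.03179237] 0.0868366360654688
```

View pics/top0.png

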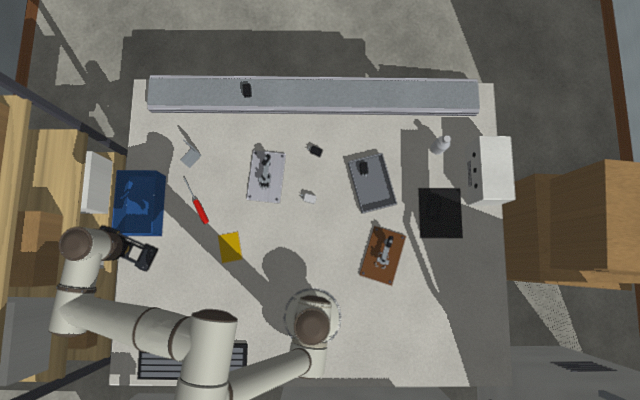

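View pics/side0.png

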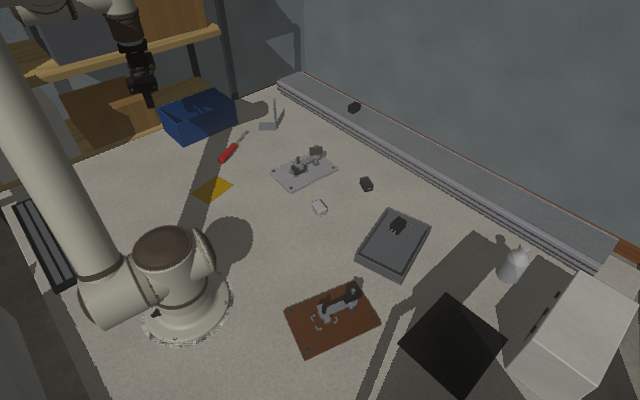

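The top view shows the bare aluminium jig at (265,175), its brown look-alike at (382,252) and the grey tray at (370,182), with a charger in its upper end. The other chargers are at (246,90) and (315,149), both black, and (307,196), white. Next I'll locate these and look from close by.

```bash
cat > h.py <<'E'
from rig import r, grip, planner, optics, ticket, monitor
import cv2, numpy as np
from scipy.spatial.transform import Rotation as R
def quat(a):  # tool down, tool x axis at angle a
    return np.array([0,np.cos(a/2),np.sin(a/2),0.])
def T_tool():
    p=monitor.current_position(); q=monitor.current_tcp_rot()
    T=np.eye(4); T[:3,:3]=R.from_quat(np.roll(q,-1)).as_matrix(); T[:3,3]=p; return T
def K(i): return np.array([[i['fx'],0,i['cx']],[0,i['fy'],i['cy']],[0,0,1.]])
def campose(n):
    i=optics.camera_info(n)
    return i, (T_tool()@np.array(i['hand_eye']) if n=='wrist' else np.array(i['pose']))
def cast(i,T,uv,z):
    n=cv2.undistortPoints(np.array(uv,float).reshape(-1,1,2),K(i),np.array(i['dist'])).reshape(-1,2)
    d=np.c_[n[:,0],-n[:,1],-np.ones(len(n))]@T[:3,:3].T
    return T[:3,3]+d*((z-T[2,3])/d[:,2])[:,None]
def proj(i,T,P):
    c=(np.array(P,float).reshape(-1,3)-T[:3,3])@T[:3,:3]; c=c*[1,-1,-1]
    return cv2.projectPoints(c,np.zeros(3),np.zeros(3),K(i),np.array(i['dist']))[0].reshape(-1,2)
def shot(n,name):
    i,T=campose(n); im=optics.capture(n)[:,:,::-1].copy(); cv2.imwrite(f"pics/{name}.png",im)
    np.savez(f"pics/{name}.npz",T=T); return im,i,T
E
python3 - <<'E'
from h import *
i,T=campose('top')
print(cast(i,T,[[266,176],[370,182],[364,168],[382,252],[315,149],[307,196]],0.012).round(3))
j,S=campose('side')
print(cast(j,S,[[304,172],[394,245],[398,225]],0.012).round(3))
c=cast(i,T,[[266,176]],0.012)[0]
for a in np.arange(-3,3.2,.5):
    q=planner.solve_ik([c[0]-.0,c[1],.3],quat(a)); print(round(a,2), None if q is None else np.round(q,2))
E
```

```text
[[ 0.54   0.187  0.012]
 [ 0.52  -0.223  0.012]
 [ 0.576 -0.2    0.012]
 [ 0.246 -0.266  0.012]
 [ 0.652 -0.006  0.012]
 [ 0.462  0.024  0.012]]
[[ 0.532  0.174  0.012]
 [ 0.513 -0.234  0.012]
 [ 0.581 -0.194  0.012]]
-3.0 [ 0.62  0.25  0.01  0.   -1.33 -2.04]
-2.5 [ 0.62  0.25  0.01  0.   -1.33 -1.54]
-2.0 [ 0.62  0.25  0.01  0.   -1.33 -1.04]
-1.5 [ 0.62  0.25  0.01  0.   -1.33 -0.54]
-1.0 [ 0.62  0.25  0.01  0.   -1.33 -0.04]
-0.5 [ 0.62  0.25  0.01  0.   -1.33  0.46]
0.0 [ 0.62  0.25  0.01  0.   -1.33  0.96]
0.5 [ 0.62  0.25  0.01  0.   -1.33  1.46]
1.0 [ 0.62  0.25  0.01  0.   -1.33  1.96]
1.5 [ 0.62  0.25  0.01  0.   -1.33  2.46]
2.0 [ 0.62  0.25  0.01  0.   -1.33  2.96]
2.5 [ 0.62  0.25  0.01  0.   -1.33 -2.83]
3.0 [ 0.62  0.25  0.01  0.   -1.33 -2.33]
```

```bash
python3 - <<'E'
from h import *
r.move_pose([.56,.18,.24],quat(0))
im,i,T=shot('wrist','w1')
print(monitor.current_clock(),T[:3,3].round(3))
uv=proj(i,T,[[.54,.187,.012]])[0]; print(uv)
x,y=uv.astype(int); x0,y0=max(0,min(x-140,360)),max(0,min(y-150,100)); print(x0,y0)
cv2.imwrite('pics/w1c.png',cv2.resize(im[y0:y0+300,x0:x0+280],None,fx=2,fy=2,interpolation=cv2.INTER_CUBIC))
E
```

```text
1.9917 [0.628 0.18  0.401]
[317.90531919 191.47324772]
177 41
```

View pics/w1c.png

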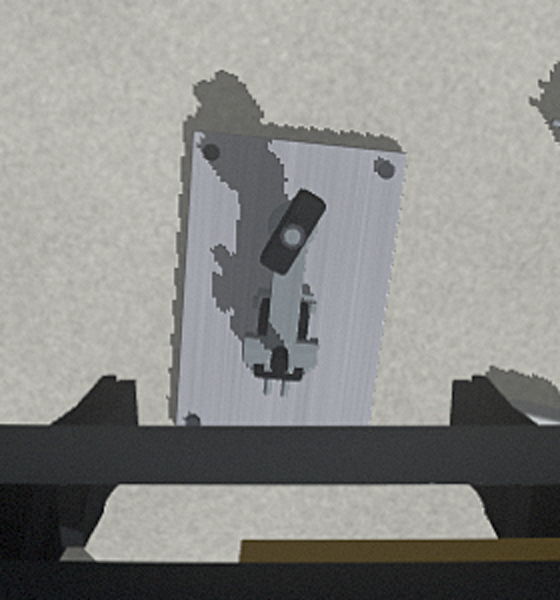

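The knob's wing is at (323,159) in the full wrist picture. The charger's prongs point down the image (world -x), and the plate's +x points up. This is the aluminium jig, not the brown one. Next I'll put the camera straight above the knob, so the sides don't show, and measure the wing's angle.

```bash
python3 - <<'E'
from h import *
i=optics.camera_info('wrist'); T=np.load('pics/w1.npz')['T']
k=cast(i,T,[[177+146,41+118]],.0805)[0]
c=cast(i,T,np.array([[193,130],[406,152],[175,425],[372,425]])/2+[177,41],.012)
print('knob',k.round(4),'plate pts',c.round(4).tolist())
d=c[0]-c[1]; print('len top edge',np.hypot(*d[:2]),'yaw',np.arctan2(d[1],d[0])-np.pi/2)
r.move_pose([k[0]-.0687,k[1],.135],quat(0))
im,i,T=shot('wrist','w2')
uv=proj(i,T,[k])[0]; print(uv,T[:3,3])
x,y=uv.astype(int); x0,y0=x-150,max(0,y-130)
print(x0,y0)
cv2.imwrite('pics/w2c.png',cv2.resize(im[y0:y0+280,x0:x0+300],None,fx=2,fy=2,interpolation=cv2.INTER_CUBIC))
g=im[y-70:y+70,x-70:x+70].max(2); m=(g<70).astype(np.uint8)
m=cv2.morphologyEx(m,cv2.MORPH_OPEN,np.ones((5,5)))
for ct in cv2.findContours(m,cv2.RETR_EXTERNAL,cv2.CHAIN_APPROX_NONE)[0]:
    if cv2.contourArea(ct)>300:
        rc=cv2.minAreaRect(ct); b=cv2.boxPoints(rc)+[x-70,y-70]
        w=cast(i,T,b,.0805)[:,:2]; e=[w[1]-w[0],w[2]-w[1]]; L=[np.hypot(*v) for v in e]; v=e[int(L[1]>L[0])]
        print(cv2.contourArea(ct),'centre',w.mean(0).round(4),'sides',np.round(L,4),'ang',np.arctan2(v[1],v[0]))
E
```

```text
knob [0.5895 0.1804 0.0805] plate pts [[0.6445, 0.2396, 0.012], [0.6319, 0.112, 0.012], [0.4547, 0.259, 0.012], [0.4548, 0.1269, 0.012]]
len top edge 0.12819019580917348 yaw -0.098951235203657
[323.93219997 121.53264919] [0.59006733 0.18074282 0.29698771]
173 0
1418.5 centre [0.5912 0.1809] sides [0.043  0.0154] ang -0.5575501685528841
```

View pics/w2c.png

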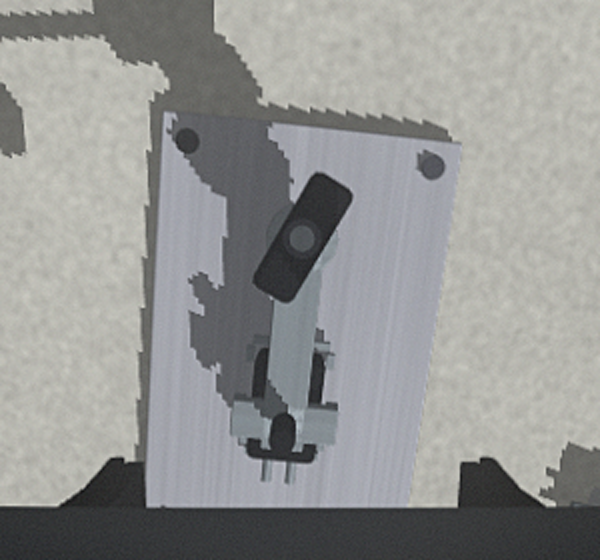

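The crop shows the wing centred at (301,238), running up and to the right. Its measured size of 43 x 15.4 mm matches the 44 x 16 given. The arm points down the image over the charger, with the pin at (284,430). Now I'll grasp the knob.

```bash
cat >> h.py <<'E'
def ft(n=6):
    F=[];M=[]
    for _ in range(n):
        F.append(monitor.current_ft_force()); M.append(monitor.current_ft_torque()); r.hold(.01)
    return np.mean(F,0),np.mean(M,0)
def yaw():
    X=T_tool()[:3,0]; return np.arctan2(X[1],X[0])
E
python3 - <<'E'
from h import *
k=[.5912,.1809]; a=-.5576
r.move_pose([*k,.135],quat(a)); grip(.034,50)
r.line_to([*k,.056],feed=.06)
t=monitor.current_clock(); F0,M0=ft(); print('before',F0.round(2),M0.round(3),'dt',monitor.current_clock()-t, monitor.current_position(), yaw())
grip(.026); F,M=ft(); print('26',F.round(2),M.round(3),monitor.current_gripper_width())
grip(.020); F,M=ft(); print('20',F.round(2),M.round(3),monitor.current_gripper_width())
grip(0.010,12); F,M=ft(); print('grip',F.round(2),M.round(3),monitor.current_gripper_width(),monitor.current_position(),yaw(),monitor.current_clock())
E
```

```text
before [0.24 0.   0.02] [0.007 0.017 0.012] dt 0.04999999999999982 [0.59145883 0.18103328 0.05650391] -0.5575548241798222
26 [ 0.31 -0.04  0.16] [-0.002  0.004 -0.012] 0.026369123143023806
20 [-0.09  0.31  0.18] [-0.006  0.003 -0.   ] 0.020373953884254357
grip [ 0.33  1.08 -0.41] [ 0.222 -0.12   0.043] 0.016066791705813557 [0.59138977 0.1811264  0.05604593] -0.5573660224507521 7.0833
```

Well centred, with a width of 16.07 mm and almost no side force. Next I'll turn it clockwise along the helix, watching the moment.

```bash
cat > turn.py <<'E'
from h import *
def turn(k,z0,a0,start,end,step,limit):
    """helical steps clockwise; stop when the moment passes the limit. angles are amounts turned."""
    th=start; log=[]
    while th<end-1e-6:
        s=step(th) if callable(step) else step
        th=min(th+s,end)
        r.move_pose([k[0],k[1],z0+.0028*th],quat(a0-th))
        F,M=ft(4); log.append((round(th,3),round(a0-yaw(),3),round(M[2],3),*F.round(1)))
        if M[2]>limit: break
    return th,log
E
python3 - <<'E'
from turn import *
k=[.5912,.1809]; a=-.5576
grip(.008,50); F,M=ft(); print(F.round(2),M.round(3),monitor.current_gripper_width())
th,log=turn(k,.056,a,0,.5,.05,.27)
for l in log: print(*l)
print(monitor.current_clock(),monitor.current_position(),monitor.current_joint_positions().round(2))
E
```

```text
[ 0.47  0.87 -0.45] [ 0.317 -0.204  0.038] 0.015469676305509286
0.05 0.049 0.129 0.4 1.6 -0.9
0.1 0.098 0.143 1.3 1.0 -1.3
0.15 0.148 0.133 1.1 1.4 -1.4
0.2 0.198 0.131 1.4 2.0 -2.0
0.25 0.248 0.132 1.4 1.7 -1.4
0.3 0.298 0.134 1.8 2.0 -1.7
0.35 0.348 0.142 1.5 2.6 -1.6
0.4 0.398 0.142 1.3 2.6 -1.8
0.45 0.448 0.134 1.4 2.1 -1.2
0.5 0.498 0.143 1.3 2.5 -1.5
10.1833 [0.59117911 0.18094468 0.05739704] [ 0.56  0.53 -0.21 -0.   -0.83 -0.04]
```

```bash
python3 - <<'E'
from turn import *
k=[.5912,.1809]; a=-.5576
th,log=turn(k,.056,a,.5,2.6,lambda t:.07 if t<1.6 else .025,.25)
for l in log[::4]+log[-5:]: print(*l)
print(monitor.current_clock(),monitor.current_position(),monitor.current_joint_positions().round(2),monitor.current_gripper_width())
E
```

```text
0.57 0.568 0.091 1.3 2.1 -1.3
0.85 0.847 0.15 0.3 2.1 -0.9
1.13 1.127 0.125 -1.2 2.9 -0.1
1.41 1.407 0.143 -3.3 3.1 0.3
1.645 1.643 0.164 -3.9 3.8 0.5
1.745 1.743 0.157 -3.6 4.1 0.5
1.845 1.843 0.168 -4.0 3.6 1.2
1.945 1.943 0.147 -3.8 3.8 1.0
2.045 2.043 0.144 -3.8 3.9 0.9
2.02 2.018 0.16 -4.0 4.3 1.1
2.045 2.043 0.144 -3.8 3.9 0.9
2.07 2.068 0.16 -4.1 4.3 0.5
2.095 2.093 0.153 -4.2 4.4 0.8
2.12 2.118 0.255 -4.0 4.5 0.5
20.3833 [0.59075322 0.18111062 0.06177909] [ 0.56  0.52 -0.21 -0.   -0.84 -1.66] 0.01606126582095594
```

The moment jumped from 0.15 to 0.255 N m at 2.12 rad, inside the expected 1.8–2.4. I'll confirm with one small step, relax, release, and look down on the knob and pin.

```bash
python3 - <<'E'
from turn import *
k=[.5912,.1809]; a=-.5576
th,log=turn(k,.056,a,2.12,2.132,.012,9); print(log)
for t in (2.10,2.08):
    r.move_pose([*k,.056+.0028*2.12],quat(a-t)); print(t,ft(4)[1].round(3))
grip(.034); print(ft()[0].round(2)); r.line_to([*k,.135],feed=.15)
ap=-.1-np.pi; p=np.array(k)-.074*np.array([np.cos(-.1),np.sin(-.1)])
x=np.array([np.cos(ap),np.sin(ap)]); 
r.move_pose([*(p-.0687*x),.14],quat(ap))
im,i,T=shot('wrist','w3'); print(T[:3,3].round(4),p.round(4),monitor.current_clock())
uv=proj(i,T,[[*p,.081],[*k,.0865]]); print(uv.round(1))
x0,y0=(uv[0]-[150,100]).astype(int); x0=max(x0,0);y0=max(y0,0); print(x0,y0)
cv2.imwrite('pics/w3c.png',cv2.resize(im[y0:y0+280,x0:x0+300],None,fx=2,fy=2,interpolation=cv2.INTER_CUBIC))
E
```

```text
[(2.132, np.float64(2.129), np.float64(0.272), np.float64(-4.0), np.float64(4.5), np.float64(0.2))]
2.1 [1.452 1.098 0.159]
2.08 [1.454 1.107 0.094]
[-0.17 -0.11  0.35]
[0.5178 0.1872 0.2997] [0.5176 0.1883] 23.2583
[[325.6 120.4]
 [325.4 226.8]]
175 20
```

View pics/w3c.png

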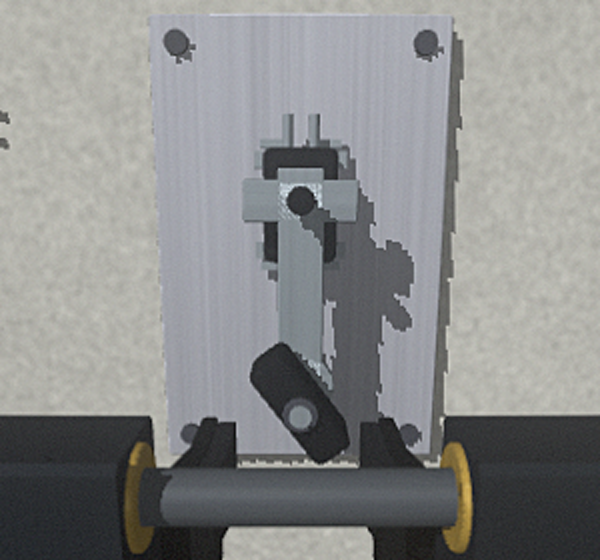

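The pin is at crop (301,199), i.e. full (325.5,119.5), half a pixel from where it was predicted. The knob now lies turned with its top near the stop disc. The geometry fits: the disc's underside is at 87.5 mm, which is the wing top at 78 + 9.5. Now I'll swing the arm.

```bash
python3 - <<'E'
from h import *
k=np.array([.5912,.1809]); y0=-.1
P=lambda s:k-.074*np.array([np.cos(y0+s),np.sin(y0+s)])
Q=lambda s:quat(y0-np.pi+s)
r.move_pose([*P(0),.125],Q(0)); grip(.030,6); r.line_to([*P(0),.063],feed=.08)
print(ft()[0].round(2)); grip(.006,8); print(ft()[0].round(2),monitor.current_gripper_width())
for s in np.linspace(0,1.45,11)[1:]:
    r.move_pose([*P(s),.063],Q(s)); F=ft(2)[0]
    print(round(s,2),F.round(1))
    if np.linalg.norm(F)>20: break
print(monitor.current_gripper_width(),monitor.current_clock())
grip(.030); r.line_to([*P(s),.14],feed=.15)
# look down on the nest
n=k-.072*np.array([np.cos(y0),np.sin(y0)]); ap=y0-np.pi
x=np.array([np.cos(ap),np.sin(ap)])
r.move_pose([*(n-.0687*x),.14],quat(ap))
im,i,T=shot('wrist','w4'); uv=proj(i,T,[[*n,.04],[*P(1.45),.082]]); print(uv.round(1),n.round(4),monitor.current_clock())
a0=np.maximum((uv[0]-[170,100]).astype(int),0); print(a0)
cv2.imwrite('pics/w4c.png',cv2.resize(im[a0[1]:a0[1]+280,a0[0]:a0[0]+340],None,fx=2,fy=2,interpolation=cv2.INTER_CUBIC))
E
```

```text
[-0.16  0.13  0.49]
[-0.46  0.41  0.37] 0.009352348650717133
0.14 [ 0.3 -0.2  0.5]
0.29 [ 0.6 -0.1  0.4]
0.43 [ 0.4 -0.3  1. ]
0.58 [0.8 0.1 0.8]
0.72 [ 1.3 -0.3  0.8]
0.87 [1.5 0.1 0.4]
1.01 [1.5 1.3 0.4]
1.16 [ 1.9  2.3 -0.1]
1.3 [1.5 2.8 0. ]
1.45 [1.3 3.8 0.1]
0.009598060891964553 28.5667
[[325.2 120. ]
 [224.2 209.7]] [0.5196 0.1881] 31.35
[155  20]
```

View pics/w4c.png

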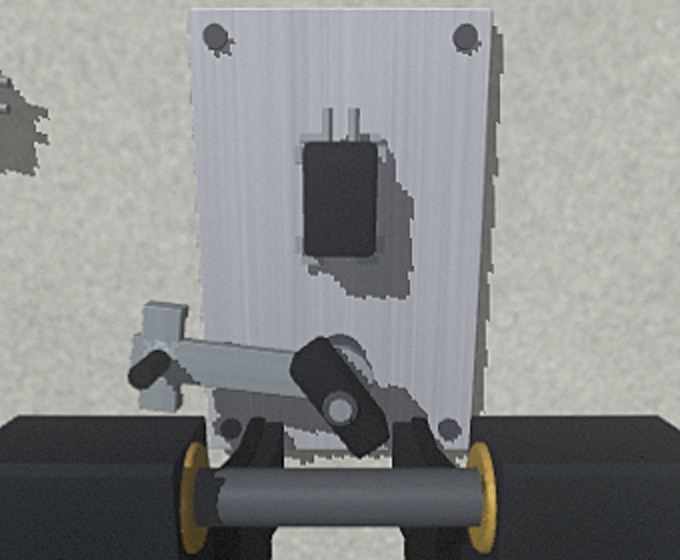

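The arm now points to the plate's -y side with the pin at (150,370), and the charger is free. Its centre at crop (340,199), full (325.3,119.8), matches the prediction of (325.2,120.0). I'll lift it and look over the tray.

```bash
python3 - <<'E'
from h import *
n=np.array([.5196,.1881]); ap=-.1-np.pi
r.move_pose([*n,.12],quat(ap)); grip(.044,18); r.line_to([*n,.018],feed=.1)
print(ft()[0].round(2),monitor.current_position().round(4))
grip(.024,18); print(ft()[0].round(2),monitor.current_gripper_width())
r.line_to([*n,.06],feed=.06); r.line_to([*n,.16],feed=.2); print(ft()[0].round(2),monitor.current_gripper_width())
c=np.array([.52,-.223]); at=.26-np.pi; x=np.array([np.cos(at),np.sin(at)])
r.move_pose([*(c-.0687*x),.17],quat(at))
im,i,T=shot('wrist','w5'); uv=proj(i,T,[[*c,.034]])[0]; print(uv,monitor.current_clock(),monitor.current_gripper_width())
cv2.imwrite('pics/w5v.png',im[:,60:600])
E
```

```text
[ 0.28  0.05 -0.05] [0.5201 0.1884 0.0187]
[-0.89 -0.05  2.37] 0.029886651888556826
[-0.11 -0.3  -0.94] 0.029974042644763558
[323.67301769 119.80049763] 37.1083 0.030024058271201606
```

View pics/w5v.png

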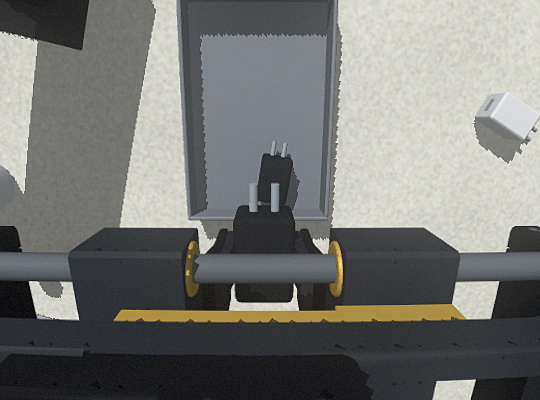

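The charger is held with a 30.0 mm opening. The tray's rim shows at its +x end at row 219, from column 189 to 330 of the view (full 249–390), with charger_b inside at (276,180). The free end is at the top.

```bash
python3 - <<'E'
from h import *
i=optics.camera_info('wrist'); T=np.load('pics/w5.npz')['T']
w=cast(i,T,np.array([[189,219],[330,219],[180,2],[339,2]])+[60,0],.034)[:,:2]; print(w.round(4))
bl,br,tl,tr=w; print('widths',np.hypot(*(br-bl)),np.hypot(*(tr-tl)),'length',np.hypot(*(tl-bl)))
ax=(bl-tl)/2+(br-tr)/2; ax/=np.hypot(*ax); mid=(bl+br)/2; print('yaw',np.arctan2(ax[1],ax[0]))
c=mid-.105*ax; print('centre',c,'drop',c-.045*ax)
b=cast(i,T,[[276+60,180]],.032)[0,:2]; print('charger_b tray xy',(b-c)@ax,(b-c)@np.array([-ax[1],ax[0]]))
j,S=campose('top'); print(cast(j,S,[[345,155],[381,148],[396,203],[361,213]],.034)[:,:2].round(3).tolist())
E
```

```text
[[ 0.6312 -0.2701]
 [ 0.5952 -0.1349]
 [ 0.4427 -0.3178]
 [ 0.4077 -0.1862]]
widths 0.1399484177504374 0.13617183401570232 length 0.19450199557588352
yaw 0.25756006182772845
centre [ 0.51165607 -0.22921106] drop [ 0.46814043 -0.24067355]
charger_b tray xy 0.0660904906924152 0.015946308884288857
[[0.622, -0.124], [0.652, -0.266], [0.433, -0.32], [0.394, -0.184]]
```

Width comes out at 140 mm and yaw at 0.258. The end of the tray at row 2 is cut off by the picture, and the top camera puts the centre about 13 mm further along x. I'll aim at x = -35 mm, which is safe for both, and feel for the floor.

```bash
python3 - <<'E'
from h import *
c=np.array([.5117,-.2292]); a=.2576; d=c-.035*np.array([np.cos(a),np.sin(a)]); q=quat(a-np.pi)
r.move_pose([*d,.10],q); r.line_to([*d,.018],feed=.07)
F0=ft()[0]; print(F0.round(2),monitor.current_position().round(4))
for z in np.arange(.0165,.0065,-.001):
    r.line_to([*d,z],feed=.02); F=ft()[0]; print(round(z,4),F.round(2))
    if F[2]-F0[2]>2: break
r.hold(.2); grip(.037); r.hold(.2); print(ft()[0].round(2),monitor.current_gripper_width())
r.line_to([*d,.03],feed=.04); r.line_to([*d,.17],feed=.2)
x=np.array([np.cos(a-np.pi),np.sin(a-np.pi)])
r.move_pose([*(d-.0687*x),.17],q); im,i,T=shot('wrist','w6')
# knob check, straight from above
k=np.array([.5912,.1809]); r.move_pose([*(k+.0687*np.array([np.cos(-.1),np.sin(-.1)])),.15],quat(-.1-np.pi))
im2,i,T2=shot('wrist','w7'); print(monitor.current_clock(),proj(i,T,[[*d,.032]]),proj(i,T2,[[*k,.0875]]))
cv2.imwrite('pics/v67.png',np.hstack([im[:300,160:500],im2[:300,140:500]]))
u,v=proj(i,T2,[[*k,.0875]])[0].astype(int)
m=(im2[v-70:v+70,u-70:u+70].max(2)<70).astype(np.uint8); m=cv2.morphologyEx(m,cv2.MORPH_OPEN,np.ones((5,5)))
for ct in cv2.findContours(m,cv2.RETR_EXTERNAL,cv2.CHAIN_APPROX_NONE)[0]:
    if cv2.contourArea(ct)>300:
        b=cv2.boxPoints(cv2.minAreaRect(ct))+[u-70,v-70]
        w=cast(i,T2,b,.0875)[:,:2]; e=[w[1]-w[0],w[2]-w[1]]; L=[np.hypot(*s) for s in e]; s=e[int(L[1]>L[0])]
        print(w.mean(0).round(4),np.round(L,4),'turned',(-.5576-np.arctan2(s[1],s[0]))%np.pi)
E
```

```text
[ 0.13  0.   -0.57] [ 0.4783 -0.2382  0.0185]
0.0165 [ 0.12 -0.11 -0.61]
0.0155 [-0.04 -0.26 -0.5 ]
0.0145 [-0.06 -0.17 -0.37]
0.0135 [ 0.27  0.02 -0.94]
0.0125 [ 0.21  0.24 -0.41]
0.0115 [-0.01  0.   -0.36]
0.0105 [ 0.18  0.24 -0.55]
0.0095 [-1.47  1.01  5.18]
[-0.16  0.36 -0.  ] 0.037334787118055844
45.9083 [[323.46408057 120.68691047]] [[326.42839287 119.33842125]]
[0.6015 0.187 ] [0.0156 0.0186] turned 2.0437672571538443
[0.5801 0.1741] [0.0152 0.0169] turned 2.022953995733063
```

View pics/v67.png

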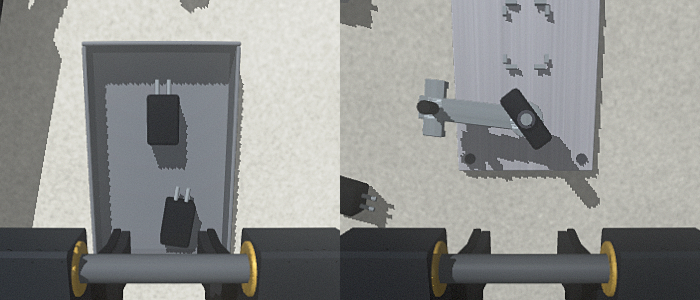

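The left half shows the charger upright in the tray's free end at (163,118), with charger_b untouched at (178,222). The right half shows the arm aside and the nest empty. The line through the knob's two halves gives 2.04 rad turned, against 2.05–2.06 felt, so it still rests at its stop. The gripper is clear, so I'm handing in.

```bash
python3 -c "
from h import *
print(ft()[0].round(2),monitor.current_clock()); ticket.close_job(); print(monitor.current_clock())"
```

```text
[-0.22  0.01 -0.14] 45.9583
the job is handed in; nothing more can be done
the job is handed in; nothing more can be done
```

The job is done and handed in at about 46 s of the 72 s; no verdict is reported. I backed the knob off clockwise, swung the clamp arm aside, and set the charger down in the free end of the grey tray.

- **Knob:** one grasp was enough, although the notes said two or more. The stop came at about 2.06 rad of sleeve turn. The moment rose from 0.15 to 0.255 N m and peaked at 0.27, against the wrench limit of 0.48. The last picture puts the wing at 2.04 rad, so it still rests at the stop. I inferred its height from this and did not measure it directly.
- **Clamp arm:** I led it by its pin through 1.45 rad. The last picture shows it still aside.
- **Charger:** I lowered it until it touched the floor (5 N) before letting go. The last picture shows it upright between the walls.
- **Other things:** charger_b still stands in its end of the tray. I did not check the other things again, but the arm never worked near them.
- **Disagreement:** the top camera (corners read by eye) and the wrist camera differed by about 13 mm on the tray's centre along its length. I chose a spot that was safe for both.

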